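# Lay out the spark-gap demonstration

## Robot

A 6-joint arm with a two-finger parallel gripper is mounted at the origin on the work surface. World frame = base frame: x ahead of the robot, y to its left, z up, the work surface at z = 0. Lengths are in m, angles in rad, forces in N, time in s.
With the tool pointing down it reaches from about 0.35 to 0.85 m from the base axis. Payload 8.1 kg.
Tool frame: the origin (TCP) lies on the centre line of the jaws, within the pads' length; the fingertips stand robot.tips_ahead ahead of it and the grasp point (between the pads) lies 8 mm behind it (robot.tips_ahead is the distance from the TCP to the fingertips, in m); z points along the fingers, y is the direction in which the jaws open and shut (so a half turn about z gives the same grasp; the last joint's range is limited). The gripper opens to 93 mm and grips with 3 to 60 N. Pads are 15 mm wide; open, the fingers measure 128 mm over their backs; the gripper's body (75 mm by 188 mm) begins 65 mm behind the grasp point.
Start: joints at [-1.211, 0.13, 1.488, -0, 1.523, -0.085], TCP at [0.258, -0.542, 0.23] pointing down, gripper open.
Joint ranges: [-2.96, 2.96], [-0.89, 2.26], [0.02, 2.5], [-1.34, 4.48], [0, 2.73], [-2.66, 2.66]. Speed limits (rad/s): [2.39, 2.39, 2.79, 3.14, 3.14, 3.14].

## Interface

Orientations are given as a rotation vector (axis times angle).
In Python, from plant import monitor, eyes, job, robot gives the robot as it stands.
- The arm moves only by the tool servo_tool, never from a script. Its argument "plan" is a list that holds one entry, the list of rows, each a list of 7 numbers: the closure, from -1 (fully open) to 1 (shut), so that 0 is half open, then the shift along the world's x, y, z in mm, then the turn, a rotation vector about the world's x, y, z in rad. In form: [[[hand, dx, dy, dz, ax, ay, az], ...]]. A call has 1 to 12 rows; each row shifts and turns the commanded pose from where the row before left it; what a row does not reach is not made up. A row lasts 1/10 s, in which the tool goes at most 50 mm and 8.59 degrees, less where a joint would pass 70% of its speed; a pose out of reach is approached as far as the arm can. A call with a gripper value outside its range is refused whole. The fingers move at their own pace and stop on an object; "force" is the grip in N (left out, the last holds). Time passes only in rows, so rows that do not move let the fingers close. It gives the time, the measured TCP pose, the force and the opening at its end, in the units of the state.
- monitor.read_state(): the state, without advancing time (a new reading comes with each control period).
- eyes.read_camera(name): name is "side" or "top" or "wrist"; returns the picture (420x560x3 uint8, red, green, blue); there is no depth.
- eyes.camera_info(name): a dict with "mtx" (3x3 intrinsics, pixels), "R" (3x3) and "t" (3): a world point X has camera coordinates R X + t. Camera axes: x right, y down, z forward; pixel columns grow to the right and rows downward; lengths in m; the calibration is good to about 2 mm. A picture is of the moment at which its call begins: read the wrist's pose just before it. camera_info takes no time and is no camera call; for the wrist camera it gives the pose at the moment of the call.
- job.close_job(): hands the job in, once; it reports no verdict.
The state is a dict: "t": time; "q": joint angles; "dq": joint speeds; "joint_torque": joint torques, N m; "tool_pos": TCP position; "orientation": TCP orientation; "force": force on the tool from outside, world axes, zero at the start; "wrist_torque": the same for the moment, N m; "opening": finger opening in m.
Only numpy, scipy, OpenCV 4.12 (cv2) and the standard library are available. Lean on these libraries where they do the work, as an engineer would, in place of code of your own. Each camera call takes 0.05 s, during which the arm holds its last target. There are 200 camera calls.

## Task

Set up the spark demonstration: lay the black slab centred and square on the platform of the blue lab jack, stand the copper disc, stem up, centred on top of the slab, and stand the needle electrode on the table to the left of the jack (the robot's left), opposite the middle of that side with a gap of about 3 cm between its base and the jack. On the plywood board, stand the brass ball electrode midway between the red and the black binding posts, in line with them, and the white ceramic insulator straight in front of the red post (on the robot's side of it, square to the row of posts) with a gap of about 3 cm between them at the foot. Everything ends upright and released, and the glass beaker stays where it is.

Things in the scene. Friction and masses are not known exactly. Their poses are not given: they have to be found in the camera images.
- slab: Black plastic insulating slab, loose, 80 (its x) x 56 (its y) x 20 mm high, 110 g. Origin: centre of its underside; z up.
- disc: Copper disc electrode, loose: disc 60 mm across and 6 mm thick, with a copper stem 14 mm across standing up from its centre, from 6 to 38 mm above the underside (take it by the stem). Origin: centre of the underside; z up.
- ball: Brass ball electrode, loose: round dark base 50 mm across and 10 mm thick, thin upright steel rod 10 mm across, brass ball 32 mm across on top with its centre 76 mm above the underside (top at 92 mm). Origin: centre of the base's underside; z up.
- needle: Pointed needle electrode, loose: round green base 44 mm across and 14 mm thick, upright steel rod 12 mm across from 14 to 70 mm height, ending in a cone with its point at 100 mm. Origin: centre of the base's underside; z up.
- insulator: White ribbed ceramic insulator, loose: upright cylinder 34 mm across and 50 mm high. Origin: centre of its underside; z up.
- jack: Blue laboratory scissor jack, fixed. Base and platform are both 100 x 100 mm squares, one above the other; the platform's top is 60 mm above the table. A black knob sticks out 23 mm from its front (-x) side at 30 mm height. Origin: centre of the underside; its x points away from the robot, its y to the jack's left (robot's left), turned by up to 0.25 rad.
- board: Plywood board, fixed flat on the table, 120 (its x, away from the robot) x 220 (its y, leftwards) x 12 mm thick. Two binding posts stand on it, 30 mm beyond its centre line (x = +30 mm) and 80 mm either side of the middle (y = +-80 mm). Origin: centre of its underside; turned by up to 0.15 rad.
- red_post: Binding post with a red cap, fixed on the board, at its left or right end: round grey foot 24 mm across (8 mm high), cap 18 mm across, top 38 mm above the board. Origin: centre of its foot on the board's top; axes parallel to the board's.
- black_post: Binding post with a black cap, fixed on the board at the other end, otherwise like the red one. Origin: centre of its foot on the board's top; axes parallel to the board's.
- beaker: Small glass beaker, loose, standing among the things, 56 mm across and 65 mm high. Not to be moved. Origin: centre of its underside.
Things that resemble listed ones, but are neither listed nor needed, are in the scene too. Of the things shaped like the insulator, the white one is meant.

How it is judged:
At the end, for the whole second after the job is handed in: Slab square (0.2 rad) on the jack and disc on slab, each centred to 12 mm; needle on the table 102 mm to +y of the jack's centre (14 mm; 15 mm in x); ball midway between posts (12 mm); insulator 59 mm to -x of the red post (14 mm; 12 mm in y). All upright, still, released; beaker within 30 mm (x of slab in the frame of jack between -0.012 and 0.012 m and y of slab in the frame of jack between -0.012 and 0.012 m and z of slab in the frame of jack between 0.055 and 0.065 m and (angle between the x axis of slab and the x axis of jack, either way round below 0.2 rad or angle between the x axis of slab and the y axis of jack, either way round below 0.2 rad) and x of disc in the frame of slab between -0.012 and 0.012 m and y of disc in the frame of slab between -0.012 and 0.012 m and z of disc in the frame of slab between 0.016 and 0.024 m and x of needle in the frame of jack between -0.015 and 0.015 m and y of needle in the frame of jack between 0.088 and 0.116 m and z of needle in the frame of jack between -0.005 and 0.005 m and x of ball in the frame of board between 0.018 and 0.042 m and y of ball in the frame of board between -0.012 and 0.012 m and z of ball in the frame of board between 0.007 and 0.017 m and x of insulator in the frame of red_post between -0.073 and -0.045 m and y of insulator in the frame of red_post between -0.012 and 0.012 m and z of insulator in the frame of red_post between -0.005 and 0.005 m and angle between each of slab, disc, needle, ball, insulator, beaker's own z axis and vertical below 0.1 rad and linear speed of each of slab, disc, needle, ball, insulator below 0.02 m/s and distance of beaker from where it was at the start of the episode below 0.03 m); the robot touches nothing.
It fails at once if the glass beaker is knocked over or pushed away (distance of beaker from where it was at the start of the episode above 0.03 m or angle between beaker's own z axis and vertical above 0.3 rad).
It also fails if it takes over 125 s, if anything falls off the work surface, if the arm or the gripper's body presses on something with over 40 N, if the wrist force passes 120 N, or if a joint passes its speed limit or range.

## Working session

There is one attempt and no reset: what is moved stays moved. The work goes in short steps, Python scripts to look and compute and a tool call to move; the robot and the scene stay as the last step left them, time stands still between calls to the robot, and variables do not carry over. Pictures are saved under pics/ and viewed, about 12 in all and at most 16, crops included, and the job is handed in when it is done.

Besides the shell and the picture viewer there is one more tool, called after "Request:" by a JSON object that holds its "method" and its "body". servo_tool: Moves the arm, as the interface text tells. Its arguments: {"type":"object","properties":{"plan":{"type":"array"},"force":{"type":"number"}},"required":["plan"]}

```bash
ls; mkdir -p pics
python3 - <<'E'
from plant import monitor, eyes, job, robot
import cv2
print(monitor.read_state()); print(robot.tips_ahead)
for n in ("top","side","wrist"):
    cv2.imwrite(f"pics/{n}0.png",eyes.read_camera(n)[:,:,::-1]); i=eyes.camera_info(n); print(n,i)
E
```

```text
pics
{'t': 0.0, 'q': array([-1.21142941e+00,  1.31129983e-01,  1.48923367e+00,  8.16994449e-06,
        1.52301052e+00, -8.53688562e-02]), 'dq': array([ 0.00156314,  0.00075244, -0.00130547,  0.00072275,  0.00126219,
       -0.00037606]), 'joint_torque': array([ 1.09806719e-03, -5.59842718e+01, -4.91751659e+01,  7.70762167e-02,
        3.58129630e-02, -1.19093434e-04]), 'tool_pos': array([ 0.25798344, -0.54111545,  0.22863111]), 'orientation': array([-3.06251793e+00, -6.92456214e-01,  3.69273120e-04]), 'force': array([-0.10141951, -0.06450377,  1.03561595]), 'wrist_torque': array([ 0.00112444, -0.01668048, -0.03684425]), 'opening': 0.09277752006855718}
0.011
top {'mtx': array([[477.2191716 ,   0.        , 287.44239429],
       [  0.        , 477.2191716 , 212.61822209],
       [  0.        ,   0.        ,   1.        ]]), 'R': array([[ 0.01925706, -0.99972758,  0.01318842],
       [-0.99443591, -0.0205182 , -0.10332586],
       [ 0.10356832, -0.01112529, -0.99456012]]), 't': array([-0.0142784 ,  0.5327863 ,  1.00333894])}
side {'mtx': array([[475.54854511,   0.        , 278.25685101],
       [  0.        , 475.54854511, 206.51394712],
       [  0.        ,   0.        ,   1.        ]]), 'R': array([[-0.99424363, -0.10707627,  0.00377725],
       [-0.07780712,  0.6973338 , -0.71251079],
       [ 0.07365899, -0.70870321, -0.70165099]]), 't': array([0.51468518, 0.05509355, 1.05869594])}
wrist {'mtx': array([[321.71901438,   0.        , 278.70300454],
       [  0.        , 321.71901438, 214.86747227],
       [  0.        ,   0.        ,   1.        ]]), 'R': array([[ 0.43079262, -0.90244867, -0.00202762],
       [-0.8646149 , -0.41337397,  0.28559243],
       [-0.25857067, -0.121278  , -0.95834902]]), 't': array([-0.59945584, -0.03370262,  0.3915309 ])}
```

View pics/top0.png

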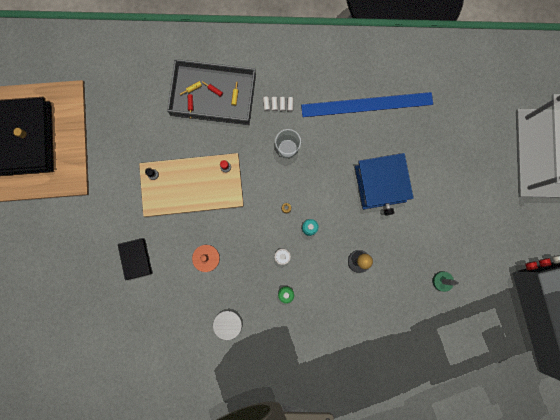

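View pics/side0.png

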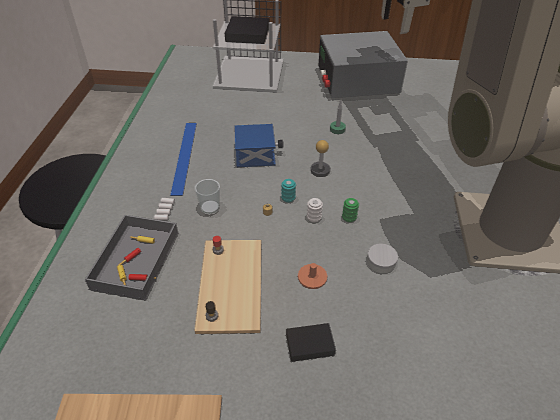

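The top view (up = +x, left = +y) shows:

| Thing | Pixel |
|---|---|
| slab | (135,259) |
| copper disc | (205,258) |
| white insulator | (282,257) |
| ball | (360,261) |
| needle | (444,282) |
| jack | (385,181) |
| board | (190,185) |
| red post (right end) | (224,165) |
| black post | (151,173) |
| beaker | (287,143) |

The side view agrees with this. Next I'll fit silhouettes in both views.

```bash
cat > h.py <<'E'
import numpy as np, cv2
from scipy.optimize import minimize
from plant import monitor, eyes, job, robot
def proj(i,P):
    c=np.asarray(P)@i["R"].T+i["t"]; p=c@i["mtx"].T; return p[:,:2]/p[:,2:]
def ray(i,uv,z):
    d=i["R"].T@np.linalg.inv(i["mtx"])@np.array([*uv,1.]); c=-i["R"].T@i["t"]; return (c+d*(z-c[2])/d[2])
a=np.linspace(0,2*np.pi,40)
cyl=lambda r,z0,z1:np.array([[r*np.cos(t),r*np.sin(t),z] for t in a for z in(z0,z1)])
box=lambda X,Y,z0,z1:np.array([[x,y,z] for x in(-X/2,X/2) for y in(-Y/2,Y/2) for z in(z0,z1)])
def sph(r,zc):
    return np.array([[r*np.cos(t)*np.cos(e),r*np.sin(t)*np.cos(e),zc+r*np.sin(e)] for t in a for e in np.linspace(-1.5,1.5,15)])
S=4
def hullmask(pts,shape):
    m=np.zeros((shape[0]*S,shape[1]*S),np.uint8)
    cv2.fillConvexPoly(m,cv2.convexHull(np.round((pts+.5)*S-.5).astype(np.int32)),1); return m
def blob(img,cond,seed,hull=True):
    hsv=cv2.cvtColor(img,cv2.COLOR_RGB2HSV).astype(int); m=cond(*np.moveaxis(hsv,2,0)).astype(np.uint8)
    n,l,s,c=cv2.connectedComponentsWithStats(m)
    ys,xs=np.nonzero(m); k=np.argmin((xs-seed[0])**2+(ys-seed[1])**2); m=(l==l[ys[k],xs[k]]).astype(np.uint8)
    m=cv2.resize(m,None,fx=S,fy=S,interpolation=cv2.INTER_NEAREST)
    if hull: h=cv2.convexHull(cv2.findNonZero(m)); cv2.fillConvexPoly(m,h,1)
    return m
def fit(views,model,x0,yaw=True):
    def f(p):
        c,s=np.cos(p[2] if yaw else 0),np.sin(p[2] if yaw else 0)
        P=model@np.array([[c,s,0],[-s,c,0],[0,0,1]])+[p[0],p[1],0]; v=0
        for i,m in views:
            h=hullmask(proj(i,P),(m.shape[0]//S,m.shape[1]//S)); v-=(h&m).sum()/max(1,(h|m).sum())
        return v/len(views)
    n=3 if yaw else 2
    sim=np.array([x0[:n]]*(n+1),float); 
    for k in range(n): sim[k+1,k]+=[.015,.015,.15][k]
    r=minimize(f,x0[:n],method="Nelder-Mead",options=dict(initial_simplex=sim,xatol=2e-4,fatol=1e-4)); return r.x,-r.fun
E
python3 - <<'E'
from h import *
I={n:(eyes.camera_info(n),cv2.imread(f"pics/{n}0.png")[:,:,::-1].copy()) for n in("top","side")}
print("cams",*[-i["R"].T@i["t"] for i,_ in I.values()])
D=dict(
 slab=((135,259),(312,342),lambda h,s,v:v<45,box(.08,.056,0,.02),1,.02),
 disc=((205,258),(313,276),lambda h,s,v:((h<14)|(h>172))&(s>110)&(v>60),np.r_[cyl(.03,0,.006),cyl(.007,0,.038)],0,.006),
 ins=((282,257),(315,207),lambda h,s,v:(s<45)&(v>120),cyl(.017,0,.05),0,.05),
 ball=((365,261),(322,146),lambda h,s,v:(h>10)&(h<28)&(s>110)&(v>60),sph(.016,.076),0,.076),
 needle=((441,282),(337,128),lambda h,s,v:(h>55)&(h<88)&(s>70)&(v>30),cyl(.022,0,.014),0,.014),
 jack=((385,181),(255,135),lambda h,s,v:(h>100)&(h<122)&(s>110)&(v>45),box(.1,.1,0,.06),1,.06),
 board=((190,195),(240,300),lambda h,s,v:(h>10)&(h<28)&(s>50)&(v>90),box(.12,.22,0,.012),1,.012),
 redcap=((224,164),(217,240),lambda h,s,v:((h<8)|(h>170))&(s>140)&(v>60),cyl(.009,.036,.05),0,.05))
for k,(a1,a2,c,m,y,z) in D.items():
    x0=[*ray(I["top"][0],a1,z)[:2],0]
    if k=="slab": x0[2]=-1.3
    V=[(I["top"][0],blob(I["top"][1],c,a1)),(I["side"][0],blob(I["side"][1],c,a2))]
    print(k,[np.round(fit(v,m,x0,y),4).tolist() if 0 else (np.round(fit(v,m,x0,y)[0],4).tolist(),round(fit(v,m,x0,y)[1],3)) for v in (V,V[:1],V[1:])])
print("beaker",ray(I["top"][0],(287.5,141),.065),ray(I["side"][0],(208,190),.065))
E
```

```text
cams [0.42618267 0.00781974 1.05311981] [0.43802665 0.76699318 0.78014571]
slab [([0.4272, 0.3257, 0.2616], np.float64(0.73)), ([0.4272, 0.3249, 0.2587], np.float64(0.97)), ([0.4312, 0.3424, -0.6336], np.float64(0.48))]
disc [([0.4314, 0.1736], np.float64(0.948)), ([0.4324, 0.1731], np.float64(0.969)), ([0.4299, 0.1738], np.float64(0.958))]
ins [([0.2373, 0.1941], np.float64(0.003)), ([0.5174, 0.3305], np.float64(0.003)), ([0.0383, 0.359], np.float64(0.004))]
ball [([0.4315, -0.1624], np.float64(0.898)), ([0.4321, -0.1623], np.float64(0.956)), ([0.4304, -0.1635], np.float64(0.907))]
needle [([0.3915, -0.3467], np.float64(0.744)), ([0.3916, -0.3463], np.float64(0.911)), ([0.39, -0.3593], np.float64(0.599))]
jack [([0.605, -0.2103, 0.1998], np.float64(0.763)), ([0.6051, -0.2098, 0.186], np.float64(0.99)), ([0.617, -0.2776, 0.2296], np.float64(0.589))]
board [([0.5924, 0.2107, 0.1312], np.float64(0.981)), ([0.5935, 0.2108, 0.1226], np.float64(0.985)), ([0.5918, 0.2107, 0.1298], np.float64(0.989))]
redcap [([0.6323, 0.1354], np.float64(0.803)), ([0.6333, 0.1354], np.float64(0.844)), ([0.631, 0.1365], np.float64(0.879))]
beaker [ 6.81333828e-01 -4.22608996e-04  6.50000000e-02] [0.67369238 0.01000986 0.065     ]
```

```bash
cat >> h.py <<'E'
def go(x,y,z,th=None):
    "delta from measured pose to target TCP (m), jaw direction th (mod pi)"
    from scipy.spatial.transform import Rotation as Ro
    s=monitor.read_state(); d=(np.array([x,y,z])-s["tool_pos"])*1000
    R=Ro.from_rotvec(s["orientation"]).as_matrix(); t0=np.arctan2(R[1,1],R[0,1])
    print("t",round(s["t"],2),"pos",s["tool_pos"].round(4),"jaw",round(t0,3),"q1,q6",s["q"][[0,5]].round(2),"open",round(s["opening"],4),"F",s["force"].round(1),"tilt",R[:2,2].round(3))
    print("delta mm",d.round(1),"dyaw",None if th is None else round((th-t0+np.pi/2)%np.pi-np.pi/2,3))
E
python3 - <<'E'
from h import *
I={n:(eyes.camera_info(n),cv2.imread(f"pics/{n}0.png")[:,:,::-1].copy()) for n in("top","side")}
for lim in (150,180):
  c=lambda h,s,v:(s<45)&(v>lim)
  V=[(I["top"][0],blob(I["top"][1],c,(282,257))),(I["side"][0],blob(I["side"][1],c,(315,207)))]
  x0=ray(I["top"][0],(282,257),.05)
  print([fit(v,cyl(.017,0,.05),x0,False) for v in(V,V[:1],V[1:])])
for n,u,b in(("top",(282,257),0),("side",(315,207),0)): print(I[n][1][u[1],u[0]])
for n,u in (("top",(310,227)),("top",(286,208)),("top",(286,295))): print(ray(I["top"][0],u,.05 if u[1]!=208 else .02))
go(.427,.325,.23,.2616+np.pi/2)
E
```

```text
[(array([0.43814668, 0.00584856]), np.float64(0.665096191372621)), (array([0.43815691, 0.00586823]), np.float64(0.9650655021834061)), (array([ 0.43584355, -0.01587268]), np.float64(0.383461210571185))]
[(array([0.43773315, 0.00534949]), np.float64(0.6125464833988709)), (array([0.43824538, 0.00585527]), np.float64(0.8812260536398467)), (array([ 0.43610399, -0.0380058 ]), np.float64(0.36570722232032493))]
[187 188 183]
[113 107 105]
[ 0.50114584 -0.05153901  0.05      ]
[ 5.43816103e-01 -3.99722753e-04  2.00000000e-02]
[ 0.35865173 -0.00371873  0.05      ]
t 0.15 pos [ 0.258  -0.5412  0.2288] jaw -1.126 q1,q6 [-1.21 -0.09] open 0.0929 F [-0.2 -0.6 -0.8] tilt [-0.001  0.001]
delta mm [169.  866.2   1.2] dyaw -0.183
```

Request:
{"method": "servo_tool", "body": {"plan": [[[-1,30,40,0,0,0,0],[-1,30,40,0,0,0,0],[-1,30,40,0,0,0,0],[-1,30,40,0,0,0,0],[-1,30,40,0,0,0,0],[-1,20,50,0,0,0,0],[-1,0,50,0,0,0,0],[-1,0,50,0,0,0,0],[-1,0,50,0,0,0,0],[-1,0,50,0,0,0,0],[-1,0,50,0,0,0,0],[-1,0,50,0,0,0,0]]], "force": 25}}

```text
t: 1.35
tool_pos: [0.4262, 0.0067, 0.2296]
orientation: [3.064, 0.692, 0.001]
force: [0.4, -0.3, 0.4]
opening: 0.0931
```

Request:
{"method": "servo_tool", "body": {"plan": [[[-1,0,50,0,0,0,-0.06],[-1,0,50,0,0,0,-0.06],[-1,0,50,0,0,0,-0.06],[-1,0,50,0,0,0,0],[-1,0,50,0,0,0,0],[-1,0,50,0,0,0,0],[-1,0,18,0,0,0,0],[-1,0,0,-30,0,0,0],[-1,0,0,-30,0,0,0],[-1,0,0,0,0,0,0],[-1,0,0,0,0,0,0]]]}}

```text
t: 2.45
tool_pos: [0.4264, 0.3221, 0.1695]
orientation: [3.113, 0.414, -0.003]
force: [0.9, 0.1, -0.6]
opening: 0.0928
```

Run:
```python
from h import *
go(.4272,.3252,.014,.26+np.pi/2)
i=eyes.camera_info("wrist"); im=eyes.read_camera("wrist"); 
c=lambda h,s,v:v<45
m=blob(im,c,proj(i,[[.427,.325,.02]])[0]); print(fit([(i,m)],box(.08,.056,0,.02),[.427,.325,.26]))
cv2.imwrite("pics/w1.png",im[:,:,::-1])
```

```text
t 2.45 pos [0.4264 0.3221 0.1695] jaw -1.306 q1,q6 [0.55 1.86] open 0.0928 F [ 0.9  0.1 -0.6] tilt [-0.001 -0.001]
delta mm [   0.8    3.1 -155.5] dyaw -0.004
(array([0.42526389, 0.32516111, 0.25669704]), np.float64(0.9684536737829105))
```

View pics/w1.png

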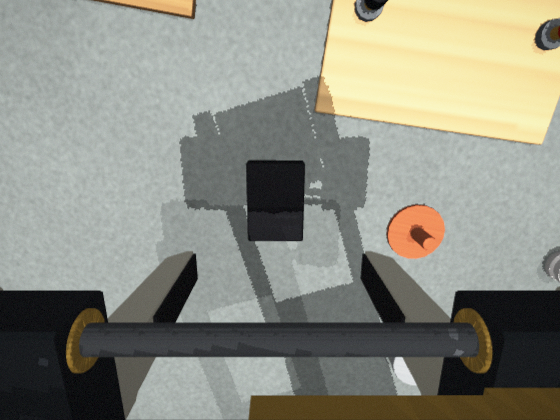

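The slab sits at (275,200), square between the fingers, and the wrist fit agrees with the top view to 2 mm. I'll go down and grip it.

Request:
{"method": "servo_tool", "body": {"plan": [[[-1,0,3,-40,0,0,0],[-1,0,0,-40,0,0,0],[-1,0,0,-40,0,0,0],[-1,0,0,-20,0,0,0],[-1,0,0,-14,0,0,0],[-1,0,0,0,0,0,0],[1,0,0,0,0,0,0],[1,0,0,0,0,0,0],[1,0,0,0,0,0,0],[1,0,0,0,0,0,0],[1,0,0,0,0,0,0],[1,0,0,0,0,0,0]]]}}

```text
t: 3.7
tool_pos: [0.427, 0.326, 0.0161]
orientation: [-3.114, -0.415, -0.001]
force: [-1.0, -0.9, 2.4]
opening: 0.056
```

Request:
{"method": "servo_tool", "body": {"plan": [[[1,0,0,0,0,0,0],[1,0,0,0,0,0,0],[1,0,0,30,0,0,0],[1,0,0,40,0,0,0],[1,0,0,40,0,0,0],[1,0,0,40,0,0,0],[1,0,0,0,0,0,0]]]}}

```text
t: 4.4
tool_pos: [0.4299, 0.3278, 0.1723]
orientation: [-3.11, -0.414, -0.015]
force: [1.5, 0.7, 0.4]
opening: 0.0554
```

Run:
```python
from h import *
go(.605,-.210,.18,.19+np.pi/2)
```

```text
t 4.4 pos [0.4299 0.3278 0.1723] jaw -1.306 q1,q6 [0.56 1.86] open 0.0554 F [1.5 0.7 0.4] tilt [0.009 0.006]
delta mm [ 175.1 -537.8    7.7] dyaw -0.075
```

Request:
{"method": "servo_tool", "body": {"plan": [[[1,16,-48,0,0,0,-0.02],[1,16,-48,0,0,0,-0.02],[1,16,-48,0,0,0,-0.02],[1,16,-48,0,0,0,-0.01],[1,16,-48,0,0,0,0],[1,16,-48,0,0,0,0],[1,16,-48,0,0,0,0],[1,16,-48,0,0,0,0],[1,16,-48,0,0,0,0],[1,16,-48,0,0,0,0],[1,16,-48,0,0,0,0],[1,0,-8,0,0,0,0]]]}}

```text
t: 5.6
tool_pos: [0.6004, -0.2091, 0.1632]
orientation: [3.127, 0.299, -0.003]
force: [-1.7, 1.2, -1.6]
opening: 0.0559
```

Request:
{"method": "servo_tool", "body": {"plan": [[[1,0,0,-10,0,0,0],[1,0,0,0,0,0,0],[1,0,0,0,0,0,0]]]}}

```text
t: 5.9
tool_pos: [0.5998, -0.2019, 0.1543]
orientation: [-3.125, -0.308, 0.003]
force: [-0.4, 0.9, -0.5]
opening: 0.0558
```

Run:
```python
from h import *
i=eyes.camera_info("wrist"); im=eyes.read_camera("wrist"); go(.605,-.210,.077,.187+np.pi/2)
cv2.imwrite("pics/w2.png",im[:,:,::-1])
cv2.imwrite("pics/t2.png",eyes.read_camera("top")[100:300,280:500,::-1].repeat(3,0).repeat(3,1))
print(proj(i,[[.605,-.21,.06]]+[[.605+u*.982-v*.185,-.21+u*.185+v*.982,.06] for u in(-.05,.05) for v in(-.05,.05)]).round())
```

```text
t 5.95 pos [ 0.6003 -0.2021  0.1551] jaw -1.374 q1,q6 [-0.41  0.97] open 0.0558 F [-0.3 -0.2 -1.1] tilt [-0.001  0.001]
delta mm [  4.7  -7.9 -78.1] dyaw -0.01
[[290. 217.]
 [347. 274.]
 [230. 272.]
 [356. 156.]
 [226. 154.]]
```

View pics/w2.png

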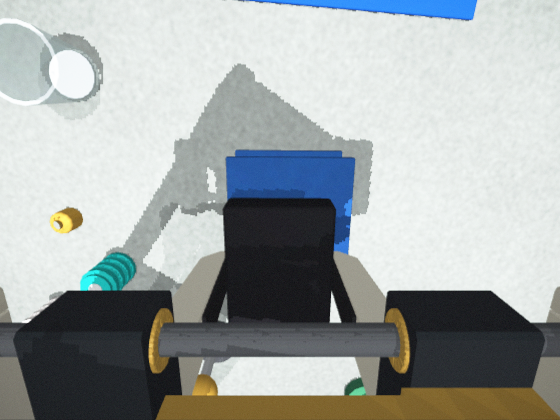

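The slab is held square (far edge at row 200, columns 225–333). The jack's far edge at row 157, columns 226–355, matches my fit. I'll move over the centre and lower.

Run:
```python
from h import *
i=eyes.camera_info("wrist"); s=monitor.read_state(); z=s["tool_pos"][2]+.004
p=(ray(i,(225,200),z)+ray(i,(333,200),z))/2; print(p-s["tool_pos"])
```

```text
[0.0416901  0.00789627 0.004     ]
```

Request:
{"method": "servo_tool", "body": {"plan": [[[1,5,-8,-20,0,0,-0.01],[1,0,0,-20,0,0,0],[1,0,0,-20,0,0,0],[1,0,0,0,0,0,0],[1,0,0,0,0,0,0]]]}}

```text
t: 6.5
tool_pos: [0.6057, -0.2112, 0.0961]
orientation: [-3.128, -0.291, 0.0]
force: [0.6, -0.3, -0.3]
opening: 0.0561
```

Run:
```python
from h import *
go(.605,-.210,.077,.187+np.pi/2)
```

```text
t 6.5 pos [ 0.6057 -0.2112  0.0961] jaw -1.385 q1,q6 [-0.42  0.97] open 0.0561 F [ 0.6 -0.3 -0.3] tilt [-0.  0.]
delta mm [ -0.7   1.2 -19.1] dyaw 0.001
```

Request:
{"method": "servo_tool", "body": {"plan": [[[1,-2,0,-12,0,0,0],[1,0,0,-7,0,0,0],[1,0,0,0,0,0,0],[1,0,0,0,0,0,0],[0.2,0,0,0,0,0,0],[-0.3,0,0,0,0,0,0],[-0.6,0,0,0,0,0,0],[-1,0,0,0,0,0,0],[-1,0,0,0,0,0,0],[-1,0,0,30,0,0,0],[-1,0,0,40,0,0,0],[-1,0,0,40,0,0,0]]]}}

```text
t: 7.7
tool_pos: [0.6031, -0.2117, 0.1872]
orientation: [-3.127, -0.29, 0.002]
force: [0.9, -1.0, 0.0]
opening: 0.0924
```

Run:
```python
from h import *
go(.4315,.1737,.18,.19+np.pi/2)
i=eyes.camera_info("wrist"); im=eyes.read_camera("wrist"); 
m=blob(im,lambda h,s,v:v<35,proj(i,[[.605,-.21,.08]])[0]); print(fit([(i,m)],box(.08,.056,.06,.08),[.605,-.21,.19]))
m=blob(im,lambda h,s,v:(h>100)&(h<122)&(s>110)&(v>45),proj(i,[[.645,-.17,.06]])[0]); print(fit([(i,m)],box(.1,.1,.0,.06),[.605,-.21,.19]))
cv2.imwrite("pics/w3.png",im[:,:,::-1])
```

```text
t 7.7 pos [ 0.6031 -0.2117  0.1872] jaw -1.386 q1,q6 [-0.42  0.97] open 0.0924 F [ 0.9 -1.   0. ] tilt [-0.002  0.001]
delta mm [-171.6  385.4   -7.2] dyaw 0.005
(array([ 0.60333435, -0.21276229,  0.1707667 ]), np.float64(0.8975526523029703))
(array([ 0.60277746, -0.20993117,  0.18831677]), np.float64(0.9919688673420848))
```

View pics/w3.png

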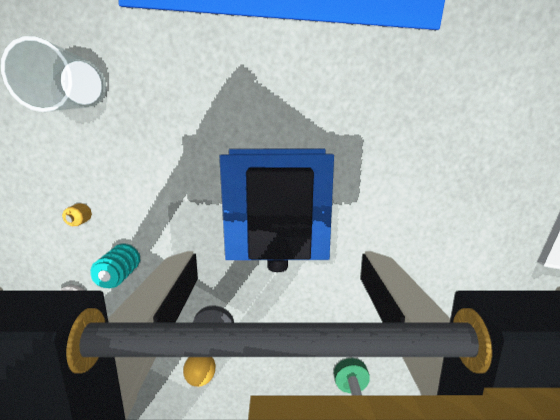

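The slab lies square and centred on the jack (slab columns 247–313, platform 221–334). Next is the disc.

Request:
{"method": "servo_tool", "body": {"plan": [[[-1,-19,43,0,0,0,0],[-1,-19,43,0,0,0,0],[-1,-19,43,0,0,0,0],[-1,-19,43,0,0,0,0],[-1,-19,43,0,0,0,0],[-1,-19,43,0,0,0,0],[-1,-19,43,0,0,0,0],[-1,-19,43,0,0,0,0],[-1,-20,41,0,0,0,0],[0,0,0,-40,0,0,0],[0,0,0,-20,0,0,0],[0,0,0,0,0,0,0]]]}}

```text
t: 8.95
tool_pos: [0.429, 0.1729, 0.1234]
orientation: [3.127, 0.292, -0.009]
force: [0.0, -0.3, 0.3]
opening: 0.0739
```

Run:
```python
from h import *
go(.4315,.1737,.021)
i=eyes.camera_info("wrist"); im=eyes.read_camera("wrist"); 
m=blob(im,lambda h,s,v:((h<14)|(h>172))&(s>110)&(v>60),proj(i,[[.4315,.1737,.01]])[0]); print(fit([(i,m)],np.r_[cyl(.03,0,.006),cyl(.007,0,.038)],[.4315,.1737],False))
```

```text
t 8.95 pos [0.429  0.1729 0.1234] jaw -1.385 q1,q6 [0.27 1.66] open 0.0739 F [ 0.  -0.3  0.3] tilt [-0.005 -0.002]
delta mm [   2.5    0.8 -102.4] dyaw None
(array([0.43082829, 0.1733389 ]), np.float64(0.9772327109809459))
```

Request:
{"method": "servo_tool", "body": {"plan": [[[0,2,1,-40,0,0,0],[0,0,0,-40,0,0,0],[0,0,0,-20,0,0,0],[0,0,0,-2,0,0,0],[0,0,0,0,0,0,0],[1,0,0,0,0,0,0],[1,0,0,0,0,0,0],[1,0,0,0,0,0,0],[1,0,0,0,0,0,0],[1,0,0,0,0,0,0],[1,0,0,0,0,0,0]]]}}

```text
t: 10.1
tool_pos: [0.434, 0.1742, 0.0251]
orientation: [-3.128, -0.29, -0.001]
force: [-0.9, 0.7, 4.8]
opening: 0.0134
```

Request:
{"method": "servo_tool", "body": {"plan": [[[1,0,0,0,0,0,0],[1,0,0,20,0,0,0],[1,0,0,40,0,0,0],[1,0,0,40,0,0,0],[1,0,0,40,0,0,0],[1,0,0,20,0,0,0],[1,0,0,0,0,0,0]]]}}

```text
t: 10.8
tool_pos: [0.4357, 0.1746, 0.188]
orientation: [-3.127, -0.29, -0.009]
force: [0.5, -0.1, -2.2]
opening: 0.0137
```

Run:
```python
from h import *
go(.6035,-.2105,.18)
```

```text
t 10.8 pos [0.4357 0.1746 0.188 ] jaw -1.386 q1,q6 [0.27 1.66] open 0.0137 F [ 0.5 -0.1 -2.2] tilt [0.006 0.002]
delta mm [ 167.8 -385.1   -8. ] dyaw None
```

Request:
{"method": "servo_tool", "body": {"plan": [[[1,19,-43,0,0,0,0],[1,19,-43,0,0,0,0],[1,19,-43,0,0,0,0],[1,19,-43,0,0,0,0],[1,19,-43,0,0,0,0],[1,19,-43,0,0,0,0],[1,19,-43,0,0,0,0],[1,19,-43,0,0,0,0],[1,20,-40,0,0,0,0],[1,0,0,-30,0,0,0],[1,0,0,0,0,0,0],[1,0,0,0,0,0,0]]]}}

```text
t: 12.0
tool_pos: [0.6036, -0.2087, 0.1514]
orientation: [-3.125, -0.29, 0.009]
force: [1.1, -0.1, -1.3]
opening: 0.0135
```

Run:
```python
from h import *
go(.6065,-.210,.106)
i=eyes.camera_info("wrist"); im=eyes.read_camera("wrist"); cv2.imwrite("pics/w4.png",im[:,:,::-1])
s=monitor.read_state();b=s["tool_pos"][2]-.0251
m=blob(im,lambda h,s,v:((h<14)|(h>172))&(s>110)&(v>60),proj(i,[[.6065,-.21,b]])[0]); print(fit([(i,m)],np.r_[cyl(.03,b,b+.006)],[.6065,-.21],False))
```

```text
t 12.0 pos [ 0.6036 -0.2087  0.1514] jaw -1.386 q1,q6 [-0.41  0.97] open 0.0135 F [ 1.1 -0.1 -1.3] tilt [-0.006  0.003]
delta mm [  2.9  -1.3 -45.4] dyaw None
(array([ 0.6010633 , -0.20958579]), np.float64(0.9006194711596404))
```

View pics/w4.png

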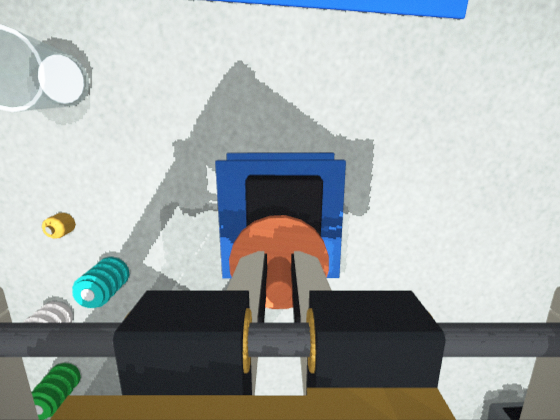

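The disc hangs level over the slab (centre near (280,255)), about 2.5 mm behind the TCP as expected. I'll lower it.

Request:
{"method": "servo_tool", "body": {"plan": [[[1,1,-1,-20,0,0,0],[1,0,0,-16,0,0,0],[1,0,0,0,0,0,0],[1,0,0,0,0,0,0],[1,0,0,0,0,0,0]]]}}

```text
t: 12.55
tool_pos: [0.6072, -0.2109, 0.1198]
orientation: [3.127, 0.29, 0.002]
force: [-0.1, -0.3, -1.9]
opening: 0.0131
```

Request:
{"method": "servo_tool", "body": {"plan": [[[1,-1,0,-10,0,0,0],[1,0,0,-5,0,0,0],[1,0,0,0,0,0,0],[1,0,0,0,0,0,0]]]}}

```text
t: 12.95
tool_pos: [0.606, -0.2111, 0.1039]
orientation: [3.128, 0.29, 0.001]
force: [0.4, 0.6, 1.5]
opening: 0.0135
```

Request:
{"method": "servo_tool", "body": {"plan": [[[0.5,0,0,0,0,0,0],[0.2,0,0,0,0,0,0],[0,0,0,0,0,0,0],[0,0,0,0,0,0,0],[0,0,0,30,0,0,0],[0,0,0,40,0,0,0],[0,0,0,20,0,0,0],[-0.3,0,0,0,0,0,0],[-0.3,0,0,0,0,0,0]]]}}

```text
t: 13.85
tool_pos: [0.6058, -0.211, 0.1936]
orientation: [3.128, 0.29, 0.001]
force: [-0.7, 0.3, 0.2]
opening: 0.0576
```

Run:
```python
from h import *
go(.3916,-.3463,.19,.19)
i=eyes.camera_info("wrist"); im=eyes.read_camera("wrist"); 
m=blob(im,lambda h,s,v:((h<14)|(h>172))&(s>110)&(v>60),proj(i,[[.604,-.21,.09]])[0]); print(fit([(i,m)],np.r_[cyl(.03,.08,.086),cyl(.007,.08,.118)],[.604,-.21],False))
```

```text
t 13.85 pos [ 0.6058 -0.211   0.1936] jaw -1.386 q1,q6 [-0.42  0.97] open 0.0576 F [-0.7  0.3  0.2] tilt [ 0.001 -0.   ]
delta mm [-214.2 -135.3   -3.6] dyaw -1.566
(array([ 0.60287296, -0.21192775]), np.float64(0.9818331143232588))
```

Request:
{"method": "servo_tool", "body": {"plan": [[[-0.3,-20,-12,0,0,0,0.14],[-0.3,-20,-12,0,0,0,0.14],[-0.3,-20,-12,0,0,0,0.14],[-0.3,-20,-12,0,0,0,0.14],[-0.3,-20,-12,0,0,0,0.14],[-0.3,-19,-13,0,0,0,0.14],[-0.3,-19,-12,0,0,0,0.14],[-0.3,-19,-13,0,0,0,0.14],[-0.3,-19,-12,0,0,0,0.15],[-0.3,-19,-13,0,0,0,0.15],[-0.3,-19,-12,0,0,0,0.15],[-0.3,0,0,0,0,0,0]]]}}

```text
t: 15.1
tool_pos: [0.3891, -0.3464, 0.1915]
orientation: [-2.003, -2.416, 0.001]
force: [0.0, 1.0, 0.1]
opening: 0.0607
```

Request:
{"method": "servo_tool", "body": {"plan": [[[-0.3,0,0,-20,0,0,0],[-0.3,0,0,0,0,0,0],[-0.3,0,0,0,0,0,0]]]}}

```text
t: 15.4
tool_pos: [0.3914, -0.3448, 0.1724]
orientation: [-2.008, -2.412, -0.001]
force: [0.3, -1.4, -0.1]
opening: 0.0604
```

Run:
```python
from h import *
go(.3916,-.3463,.042,.19)
i=eyes.camera_info("wrist"); im=eyes.read_camera("wrist"); cv2.imwrite("pics/w5.png",im[:,:,::-1])
m=blob(im,lambda h,s,v:(h>55)&(h<88)&(s>70)&(v>30),proj(i,[[.3916,-.3463,.014]])[0]); print(fit([(i,m)],cyl(.022,0,.014),[.3916,-.3463],False))
```

```text
t 15.4 pos [ 0.3914 -0.3448  0.1724] jaw 0.182 q1,q6 [-0.82 -1.  ] open 0.0604 F [ 0.3 -1.4 -0.1] tilt [-0.002  0.002]
delta mm [   0.2   -1.5 -130.4] dyaw 0.008
(array([ 0.38989916, -0.34535304]), np.float64(0.9569651641802983))
```

View pics/w5.png

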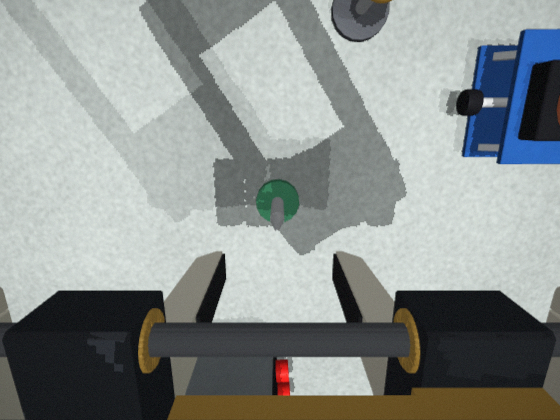

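The needle base is at (278,200), midway between the fingers. I'll descend and grip the rod.

Request:
{"method": "servo_tool", "body": {"plan": [[[-0.3,-1,-1,-40,0,0,0],[-0.3,0,0,-40,0,0,0],[-0.3,0,0,-40,0,0,0],[-0.3,0,0,-9,0,0,0],[-0.3,0,0,0,0,0,0],[1,0,0,0,0,0,0],[1,0,0,0,0,0,0],[1,0,0,0,0,0,0],[1,0,0,0,0,0,0],[1,0,0,0,0,0,0],[1,0,0,0,0,0,0],[1,0,0,0,0,0,0]]]}}

```text
t: 16.65
tool_pos: [0.3906, -0.3469, 0.0446]
orientation: [-2.008, -2.416, 0.0]
force: [0.2, -0.2, -2.7]
opening: 0.0116
```

Request:
{"method": "servo_tool", "body": {"plan": [[[1,0,0,20,0,0,0],[1,0,0,40,0,0,0],[1,0,0,40,0,0,0],[1,0,0,40,0,0,0],[1,0,0,0,0,0,0],[1,0,0,0,0,0,0]]]}}

```text
t: 17.25
tool_pos: [0.3911, -0.3474, 0.1853]
orientation: [2.007, 2.415, -0.0]
force: [-0.5, 0.7, -2.1]
opening: 0.0117
```

Run:
```python
from h import *
go(.585,-.1096,.18,.188)
```

```text
t 17.25 pos [ 0.3911 -0.3474  0.1853] jaw 0.184 q1,q6 [-0.82 -1.01] open 0.0117 F [-0.5  0.7 -2.1] tilt [ 0.001 -0.001]
delta mm [193.9 237.8  -5.3] dyaw 0.004
```

Request:
{"method": "servo_tool", "body": {"plan": [[[1,24,30,0,0,0,0],[1,24,30,0,0,0,0],[1,24,30,0,0,0,0],[1,24,30,0,0,0,0],[1,24,30,0,0,0,0],[1,24,30,0,0,0,0],[1,25,29,0,0,0,0],[1,25,29,0,0,0,0],[1,0,0,-40,0,0,0],[1,0,0,-40,0,0,0],[1,0,0,0,0,0,0],[1,0,0,0,0,0,0]]]}}

```text
t: 18.45
tool_pos: [0.5826, -0.1085, 0.1024]
orientation: [-2.005, -2.412, 0.004]
force: [0.6, 0.6, -1.2]
opening: 0.0114
```

Request:
{"method": "servo_tool", "body": {"plan": [[[1,0,0,-20,0,0,0],[1,0,0,-10,0,0,0],[1,0,0,0,0,0,0],[1,0,0,0,0,0,0]]]}}

```text
t: 18.85
tool_pos: [0.5851, -0.1093, 0.0758]
orientation: [2.008, 2.415, 0.001]
force: [0.6, -0.1, -2.0]
opening: 0.0115
```

Request:
{"method": "servo_tool", "body": {"plan": [[[1,0,0,-20,0,0,0],[1,0,0,-8,0,0,0],[1,0,0,-4,0,0,0],[1,0,0,0,0,0,0],[1,0,0,0,0,0,0]]]}}

```text
t: 19.35
tool_pos: [0.5852, -0.1092, 0.0442]
orientation: [2.007, 2.415, 0.0]
force: [-3.5, 0.7, 7.1]
opening: 0.0112
```

Contact at the expected height. I'll release and go up.

Request:
{"method": "servo_tool", "body": {"plan": [[[0.5,0,0,0,0,0,0],[0.2,0,0,0,0,0,0],[0,0,0,0,0,0,0],[0,0,0,0,0,0,0],[0,0,0,30,0,0,0],[0,0,0,40,0,0,0],[0,0,0,40,0,0,0],[0,0,0,40,0,0,0],[-0.2,0,0,0,0,0,0],[-0.3,0,0,0,0,0,0]]]}}

```text
t: 20.35
tool_pos: [0.5856, -0.1092, 0.194]
orientation: [2.006, 2.414, 0.002]
force: [0.5, -1.0, -0.5]
opening: 0.0579
```

Run:
```python
from h import *
go(.4315,-.1625,.19,.13)
i=eyes.camera_info("wrist"); im=eyes.read_camera("wrist"); cv2.imwrite("pics/w6.png",im[:,:,::-1])
m=blob(im,lambda h,s,v:(h>55)&(h<88)&(s>70)&(v>30),proj(i,[[.585,-.109,.014]])[0]); print(fit([(i,m)],cyl(.022,0,.014),[.585,-.109],False))
```

```text
t 20.35 pos [ 0.5856 -0.1092  0.194 ] jaw 0.184 q1,q6 [-0.27 -0.45] open 0.0579 F [ 0.5 -1.  -0.5] tilt [ 0.003 -0.001]
delta mm [-154.1  -53.3   -4. ] dyaw -0.054
(array([ 0.58500841, -0.10738544]), np.float64(0.9681916621548456))
```

View pics/w6.png

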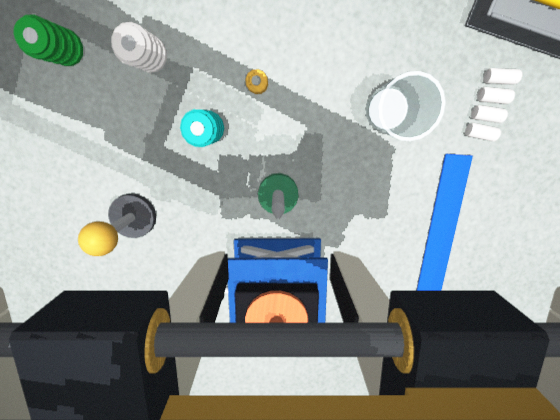

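The needle stands centred off the jack's left side, base at (278,193), measured (0.585,-0.107). Next is the ball.

Request:
{"method": "servo_tool", "body": {"plan": [[[-0.6,-30,-10,0,0,0,-0.02],[-0.6,-31,-11,0,0,0,-0.02],[-0.6,-31,-11,0,0,0,-0.01],[-0.6,-31,-11,0,0,0,0],[-0.6,-31,-10,0,0,0,0],[-0.6,0,0,0,0,0,0],[-0.6,0,0,0,0,0,0]]]}}

```text
t: 21.1
tool_pos: [0.4297, -0.1618, 0.1911]
orientation: [-2.068, -2.362, 0.0]
force: [0.6, 0.2, -0.1]
opening: 0.0745
```

Run:
```python
from h import *
go(.4315,-.1625,.068,.13)
i=eyes.camera_info("wrist"); im=eyes.read_camera("wrist")
c=lambda h,s,v:(h>10)&(h<28)&(s>110)&(v>60)
m=blob(im,c,proj(i,[[.4315,-.1625,.076]])[0]); print(fit([(i,m)],sph(.016,.076),[.4315,-.1625],False))
```

```text
t 21.1 pos [ 0.4297 -0.1618  0.1911] jaw 0.133 q1,q6 [-0.47 -0.6 ] open 0.0745 F [ 0.6  0.2 -0.1] tilt [-0.002  0.001]
delta mm [   1.8   -0.7 -123.1] dyaw -0.003
(array([ 0.43004772, -0.16206164]), np.float64(0.9796482559849421))
```

Request:
{"method": "servo_tool", "body": {"plan": [[[-0.6,0,0,-40,0,0,0],[-0.6,0,0,-40,0,0,0],[-0.6,0,0,-30,0,0,0],[-0.6,0,0,-14,0,0,0],[-0.6,0,0,0,0,0,0],[1,0,0,0,0,0,0],[1,0,0,0,0,0,0],[1,0,0,0,0,0,0],[1,0,0,0,0,0,0],[1,0,0,0,0,0,0],[1,0,0,0,0,0,0]]]}}

```text
t: 22.25
tool_pos: [0.4308, -0.1621, 0.069]
orientation: [2.068, 2.365, 0.0]
force: [-1.0, -0.2, 1.0]
opening: 0.0313
```

Request:
{"method": "servo_tool", "body": {"plan": [[[1,0,0,10,0,0,0],[1,0,0,30,0,0,0],[1,0,0,40,0,0,0],[1,0,0,40,0,0,0],[1,0,0,20,0,0,0],[1,0,0,0,0,0,0],[1,0,0,0,0,0,0]]]}}

```text
t: 22.95
tool_pos: [0.4305, -0.1619, 0.2083]
orientation: [2.068, 2.365, 0.0]
force: [-1.0, 0.4, -2.1]
opening: 0.0306
```

Run:
```python
from h import *
go(.6222,.2146,.2,.13)
cv2.imwrite("pics/s7.png",eyes.read_camera("side")[40:250,180:450,::-1].repeat(2,0).repeat(2,1))
```

```text
t 22.95 pos [ 0.4305 -0.1619  0.2083] jaw 0.134 q1,q6 [-0.47 -0.61] open 0.0306 F [-1.   0.4 -2.1] tilt [ 0. -0.]
delta mm [191.7 376.5  -8.3] dyaw -0.004
```

View pics/s7.png

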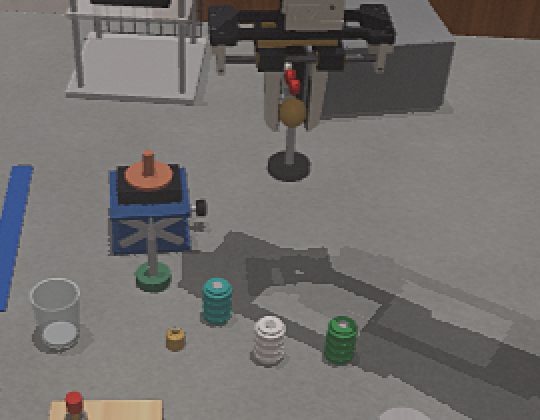

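The ball electrode hangs upright in the jaws, centred at (290,112). Slab, disc and needle look right. I'll carry it to the board.

Request:
{"method": "servo_tool", "body": {"plan": [[[1,8,16,0,0,0,0],[1,16,32,0,0,0,0],[1,18,35,0,0,0,0],[1,18,35,0,0,0,0],[1,18,35,0,0,0,0],[1,18,35,0,0,0,0],[1,18,35,0,0,0,0],[1,18,35,0,0,0,0],[1,18,35,0,0,0,0],[1,18,35,0,0,0,0],[1,16,32,0,0,0,0],[1,8,16,0,0,0,0]]]}}

```text
t: 24.2
tool_pos: [0.6218, 0.2166, 0.2049]
orientation: [-2.063, -2.365, 0.005]
force: [0.0, 0.4, -1.9]
opening: 0.0305
```

Request:
{"method": "servo_tool", "body": {"plan": [[[1,0,0,-20,0,0,0],[1,0,0,-30,0,0,0],[1,0,0,-30,0,0,0],[1,0,0,-10,0,0,0],[1,0,0,0,0,0,0],[1,0,0,0,0,0,0],[1,0,0,0,0,0,0]]]}}

```text
t: 24.9
tool_pos: [0.6239, 0.2143, 0.1207]
orientation: [2.067, 2.364, 0.004]
force: [1.0, -0.5, -1.3]
opening: 0.0306
```

Run:
```python
from h import *
go(.6222,.2146,.081,.13)
i=eyes.camera_info("wrist"); im=eyes.read_camera("wrist"); cv2.imwrite("pics/w8.png",im[:,:,::-1])
print("target at base z, posts:",proj(i,[[.6222,.2146,.012],[.6326,.1353,.05],[.6118,.2939,.05]]).round())
```

```text
t 24.9 pos [0.6239 0.2143 0.1207] jaw 0.134 q1,q6 [0.25 0.12] open 0.0306 F [ 1.  -0.5 -1.3] tilt [0.003 0.001]
delta mm [ -1.7   0.3 -39.7] dyaw -0.004
target at base z, posts: [[276. 215.]
 [276. 323.]
 [276. 117.]]
```

View pics/w8.png

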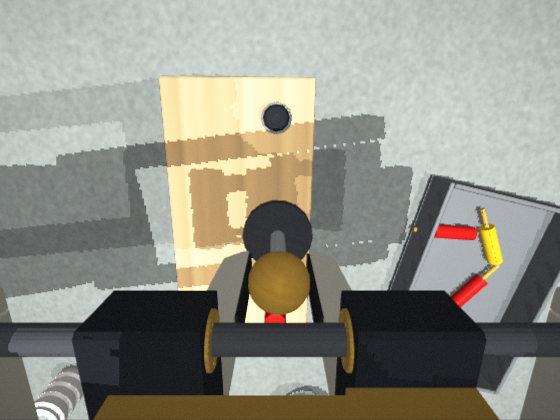

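The black post at (276,118) matches my prediction (276,117), and the ball base at (278,232) hangs level on the line. I'll lower it.

Request:
{"method": "servo_tool", "body": {"plan": [[[1,-1,0,-20,0,0,0],[1,0,0,-13,0,0,0],[1,0,0,-4,0,0,0],[1,0,0,-3,0,0,0],[1,0,0,0,0,0,0],[1,0,0,0,0,0,0]]]}}

```text
t: 25.55
tool_pos: [0.6222, 0.2143, 0.0806]
orientation: [2.067, 2.365, 0.002]
force: [-3.4, -0.4, 7.0]
opening: 0.0307
```

Request:
{"method": "servo_tool", "body": {"plan": [[[0.3,0,0,0,0,0,0],[0,0,0,0,0,0,0],[-0.3,0,0,0,0,0,0],[-0.4,0,0,0,0,0,0],[-0.4,0,0,0,0,0,0],[-0.4,0,0,30,0,0,0],[-0.4,0,0,40,0,0,0],[-0.4,0,0,40,0,0,0],[-0.4,0,0,0,0,0,0],[-0.4,0,0,0,0,0,0]]]}}

```text
t: 26.55
tool_pos: [0.6227, 0.2143, 0.1905]
orientation: [2.066, 2.364, 0.004]
force: [-0.7, -0.7, -0.3]
opening: 0.0652
```

Run:
```python
from h import *
go(.4382,.006,.19,.13+np.pi/2)
i=eyes.camera_info("wrist"); im=eyes.read_camera("wrist")
m=blob(im,lambda h,s,v:(h>10)&(h<28)&(s>140)&(v>60),proj(i,[[.6222,.2146,.088]])[0]); print(fit([(i,m)],sph(.016,.088),[.622,.2146],False))
cv2.imwrite("pics/w9.png",im[:,:,::-1])
```

```text
t 26.55 pos [0.6227 0.2143 0.1905] jaw 0.134 q1,q6 [0.25 0.12] open 0.0652 F [-0.7 -0.7 -0.3] tilt [0.003 0.001]
delta mm [-184.5 -208.3   -0.5] dyaw 1.567
(array([0.62021022, 0.21337326]), np.float64(0.9818662636947487))
```

View pics/w9.png

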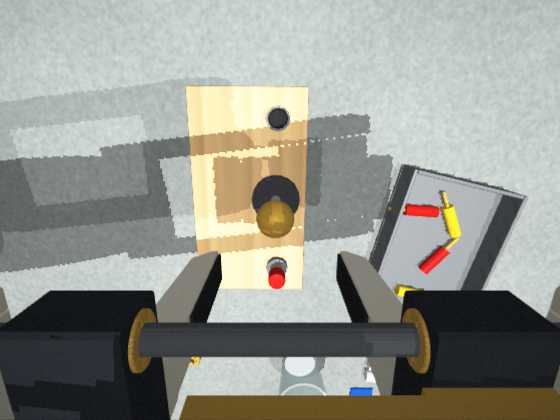

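The ball electrode stands at (275,205), upright and in line with both posts. Last is the white insulator.

Request:
{"method": "servo_tool", "body": {"plan": [[[-0.4,-17,-19,0,0,0,-0.14],[-0.4,-17,-19,0,0,0,-0.14],[-0.4,-17,-19,0,0,0,-0.14],[-0.4,-17,-19,0,0,0,-0.14],[-0.4,-17,-19,0,0,0,-0.14],[-0.4,-17,-19,0,0,0,-0.14],[-0.4,-17,-19,0,0,0,-0.14],[-0.4,-17,-19,0,0,0,-0.14],[-0.4,-16,-19,0,0,0,-0.15],[-0.4,-16,-19,0,0,0,-0.15],[-0.4,-16,-18,0,0,0,-0.15],[-0.4,0,0,0,0,0,0]]]}}

```text
t: 27.8
tool_pos: [0.4353, 0.0047, 0.1866]
orientation: [3.135, 0.202, -0.006]
force: [-0.0, -0.3, 0.1]
opening: 0.0654
```

Request:
{"method": "servo_tool", "body": {"plan": [[[-0.4,0,0,-40,0,0,0],[-0.4,0,0,0,0,0,0],[-0.4,0,0,0,0,0,0]]]}}

```text
t: 28.1
tool_pos: [0.4364, 0.0066, 0.1474]
orientation: [-3.133, -0.214, 0.007]
force: [-0.2, 0.1, 0.1]
opening: 0.0647
```

Run:
```python
from h import *
go(.4382,.006,.022,.13+np.pi/2)
i=eyes.camera_info("wrist"); im=eyes.read_camera("wrist"); cv2.imwrite("pics/w10.png",im[:,:,::-1])
print(proj(i,[[.4382,.006,.05],[.4382,.006,.0]]))
```

```text
t 28.1 pos [0.4364 0.0066 0.1474] jaw -1.434 q1,q6 [-0.1   1.33] open 0.0647 F [-0.2  0.1  0.1] tilt [-0.004  0.001]
delta mm [   1.8   -0.6 -125.4] dyaw -0.007
[[279.52791013 217.90351998]
 [279.48426113 202.48279395]]
```

View pics/w10.png

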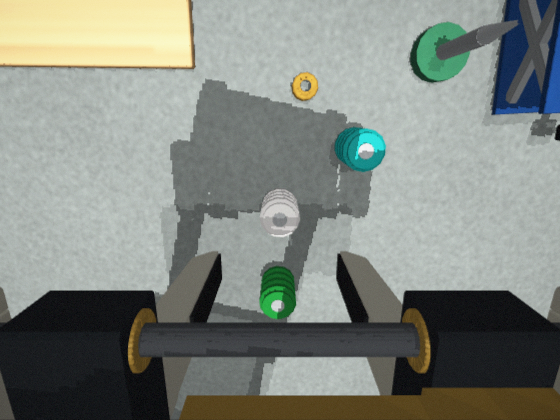

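The white insulator's top is at (280,220), predicted (279.5,218). The teal and green lookalikes stay clear of the fingers.

Request:
{"method": "servo_tool", "body": {"plan": [[[-0.4,1,0,-40,0,0,0],[-0.4,0,0,-40,0,0,0],[-0.4,0,0,-30,0,0,0],[-0.4,0,0,-14,0,0,0],[-0.4,0,0,0,0,0,0],[1,0,0,0,0,0,0],[1,0,0,0,0,0,0],[1,0,0,0,0,0,0],[1,0,0,0,0,0,0],[1,0,0,0,0,0,0],[1,0,0,0,0,0,0]]]}}

```text
t: 29.25
tool_pos: [0.4394, 0.006, 0.0254]
orientation: [3.134, 0.211, 0.002]
force: [-0.6, 0.2, 5.7]
opening: 0.0335
```

Request:
{"method": "servo_tool", "body": {"plan": [[[1,0,0,10,0,0,0],[1,0,0,30,0,0,0],[1,0,0,40,0,0,0],[1,0,0,40,0,0,0],[1,0,0,20,0,0,0],[1,0,0,0,0,0,0],[1,0,0,0,0,0,0]]]}}

```text
t: 29.95
tool_pos: [0.4385, 0.006, 0.1644]
orientation: [3.134, 0.212, 0.0]
force: [-0.5, 0.6, -1.2]
opening: 0.0333
```

Run:
```python
from h import *
go(.574,.1276,.16,.13+np.pi/2)
```

```text
t 29.95 pos [0.4385 0.006  0.1644] jaw -1.436 q1,q6 [-0.1   1.33] open 0.0333 F [-0.5  0.6 -1.2] tilt [ 0. -0.]
delta mm [135.5 121.6  -4.4] dyaw -0.005
```

Request:
{"method": "servo_tool", "body": {"plan": [[[1,10,8,0,0,0,0],[1,20,18,0,0,0,0],[1,24,22,0,0,0,0],[1,24,22,0,0,0,0],[1,24,22,0,0,0,0],[1,20,18,0,0,0,0],[1,10,11,0,0,0,0],[1,0,0,-30,0,0,0],[1,0,0,-30,0,0,0],[1,0,0,0,0,0,0],[1,0,0,0,0,0,0],[1,0,0,0,0,0,0]]]}}

```text
t: 31.15
tool_pos: [0.5712, 0.127, 0.1057]
orientation: [-3.134, -0.211, -0.002]
force: [0.5, -1.0, -0.9]
opening: 0.0333
```

Run:
```python
from h import *
go(.572,.1273,.0375,.13+np.pi/2)
i=eyes.camera_info("wrist"); im=eyes.read_camera("wrist"); cv2.imwrite("pics/w11.png",im[:,:,::-1])
print(proj(i,[[.6326,.1353,.05],[.6326,.1353,.012]]).round())
```

```text
t 31.15 pos [0.5712 0.127  0.1057] jaw -1.436 q1,q6 [0.13 1.57] open 0.0333 F [ 0.5 -1.  -0.9] tilt [0.001 0.   ]
delta mm [  0.8   0.3 -68.2] dyaw -0.005
[[278. 148.]
 [278. 144.]]
```

View pics/w11.png

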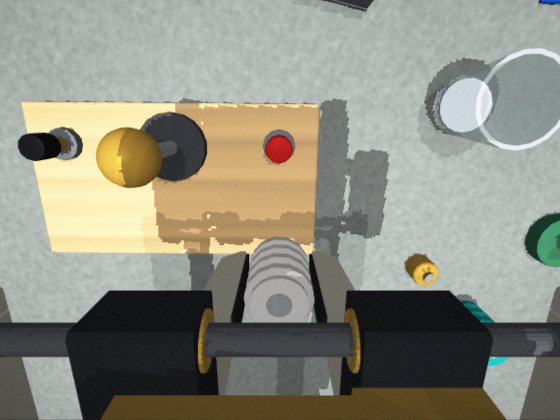

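The red post at (279,149) matches the prediction (278,148), and the insulator is square in front of it with the ball well ahead of the gripper body. I'll lower it.

Request:
{"method": "servo_tool", "body": {"plan": [[[1,0,0,-25,0,0,0],[1,0,0,-25,0,0,0],[1,0,0,-8,0,0,0],[1,0,0,0,0,0,0],[1,0,0,0,0,0,0]]]}}

```text
t: 31.7
tool_pos: [0.5717, 0.1271, 0.0483]
orientation: [-3.134, -0.211, -0.003]
force: [-0.6, 0.7, -0.5]
opening: 0.0337
```

Request:
{"method": "servo_tool", "body": {"plan": [[[1,0,0,-6,0,0,0],[1,0,0,-4,0,0,0],[1,0,0,-2,0,0,0],[1,0,0,0,0,0,0],[1,0,0,0,0,0,0]]]}}

```text
t: 32.2
tool_pos: [0.5717, 0.1272, 0.0371]
orientation: [-3.134, -0.212, -0.003]
force: [-6.6, -1.1, 15.4]
opening: 0.034
```

Contact. I'll release, go up and clear away.

Request:
{"method": "servo_tool", "body": {"plan": [[[0.3,0,0,0,0,0,0],[0,0,0,0,0,0,0],[-0.3,0,0,0,0,0,0],[-0.4,0,0,0,0,0,0],[-0.4,0,0,0,0,0,0],[-0.4,0,0,30,0,0,0],[-0.4,0,0,40,0,0,0],[-0.4,0,0,40,0,0,0],[-0.4,0,0,40,0,0,0],[-0.4,0,0,0,0,0,0]]]}}

```text
t: 33.2
tool_pos: [0.5745, 0.1275, 0.1921]
orientation: [-3.134, -0.211, -0.018]
force: [-0.1, 0.6, 0.1]
opening: 0.0651
```

Request:
{"method": "servo_tool", "body": {"plan": [[[-0.4,-40,0,20,0,0,0],[-0.4,-40,0,10,0,0,0],[-0.4,-40,0,0,0,0,0],[-0.4,-40,0,0,0,0,0],[-0.4,-30,0,0,0,0,0],[-0.4,0,-40,0,0,0,0],[-0.4,0,-40,0,0,0,0],[-0.4,0,0,0,0,0,0],[-0.4,0,0,0,0,0,0]]]}}

```text
t: 34.1
tool_pos: [0.3806, 0.0466, 0.2142]
orientation: [-3.134, -0.207, 0.0]
force: [0.1, 0.5, -0.3]
opening: 0.0654
```

```bash
python3 - <<'E'
from h import *
go(.4,0,.2)
I={n:(eyes.camera_info(n),eyes.read_camera(n)) for n in("top","side")}
for n in I: cv2.imwrite(f"pics/{n}F.png",I[n][1][:,:,::-1])
J=np.array([.604,-.21,.188]);B=np.array([.5928,.2107,.127])
D=dict(slabdisc=((.603,-.212),lambda h,s,v:((h<14)|(h>172))&(s>110)&(v>60),np.r_[cyl(.03,.08,.086),cyl(.007,.08,.118)],J,.083),
 needle=((.585,-.109),lambda h,s,v:(h>55)&(h<88)&(s>70)&(v>30),cyl(.022,0,.014),J,.014),
 ball=((.622,.2146),lambda h,s,v:(h>8)&(h<24)&(s>140)&(v>50),sph(.016,.088),B,.088),
 ins=((.572,.127),lambda h,s,v:(s<45)&(v>110),cyl(.017,.012,.062),B,.062))
for k,(x,c,m,F,z) in D.items():
    for n,(i,im) in I.items():
        p,q=fit([(i,blob(im,c,proj(i,[[*x,z]])[0]))],m,x,False); d=p-F[:2]; C,S_=np.cos(F[2]),np.sin(F[2])
        print(k,n,p.round(4),round(q,3),"in frame",(d@np.array([[C,-S_],[S_,C]])).round(4))
E
python3 -c "
import cv2,numpy as np
t=cv2.imread('pics/topF.png')[120:260,120:440];s=cv2.imread('pics/sideF.png')[80:340,100:400]
t=cv2.resize(t,(640,280));s=cv2.resize(s,(360,312));c=np.zeros((592,640,3),np.uint8);c[:280]=t;c[280:,:360]=s;cv2.imwrite('pics/F.png',c)"
```

```text
t 34.1 pos [0.3806 0.0466 0.2142] jaw -1.439 q1,q6 [-0.01  1.43] open 0.0654 F [ 0.1  0.5 -0.3] tilt [-0.  0.]
delta mm [ 19.4 -46.6 -14.2] dyaw None
slabdisc top [ 0.605  -0.2112] 0.955 in frame [ 0.0007 -0.0013]
slabdisc side [ 0.603  -0.2142] 0.769 in frame [-0.0018 -0.0039]
needle top [ 0.5871 -0.1074] 0.957 in frame [0.0026 0.1039]
needle side [ 0.5864 -0.1173] 0.667 in frame [0.     0.0944]
ball top [0.6213 0.2133] 0.909 in frame [ 0.0286 -0.001 ]
ball side [0.6413 0.1885] 0.004 in frame [ 0.0453 -0.0282]
ins top [0.5702 0.127 ] 0.861 in frame [-0.033  -0.0801]
ins side [0.0656 0.4072] 0.004 in frame [-0.4981  0.2617]
```

View pics/F.png

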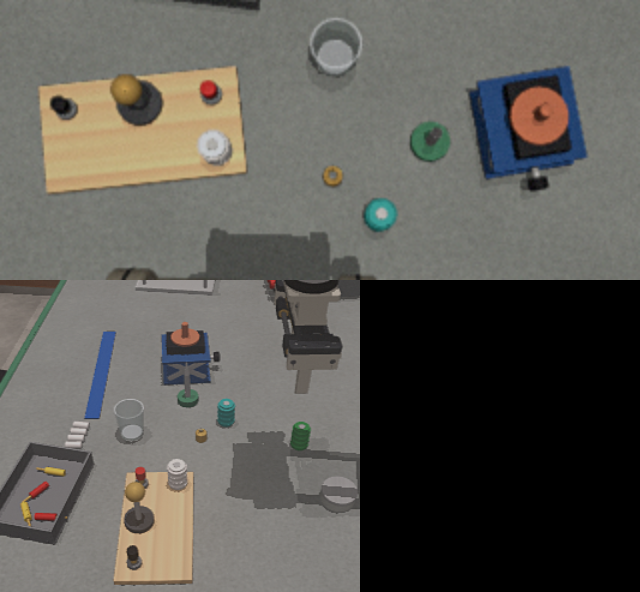

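All five things stand upright and within tolerance, and the beaker hasn't moved. I'm handing in.

```bash
python3 -c "
from plant import job
print(job.close_job())"
```

```text
the job is handed in; nothing more can be done
None
```

I set up the spark demonstration and handed it in at about 34 s of the 125 s allowed; the hand-in gives no verdict. The slab, disc, needle, ball and white insulator all stand upright and released. The arm was clear of everything.

| Item | Last top-view check | Limit |
|---|---|---|
| Disc, from the jack's centre | 1 mm in x, -1 mm in y | 12 mm, measured from the slab |
| Needle, in the jack's frame | 104 mm in y, 3 mm in x | 88–116 mm in y, ±15 mm in x |
| Ball, from the midpoint between the posts | -1 mm in x, -1 mm in y | ±12 mm |
| Insulator, from the red post | -63 mm in x, 0 mm in y | -73 to -45 mm in x, ±12 mm in y |

- **Slab:** I measured it after release with the wrist camera, about 3 mm from the jack's centre and 0.02 rad off square. The final picture shows it centred and square, but I did not refit it at the end.
- **Beaker:** it looks unmoved in the final pictures, judged by eye.
- **Checks that failed or disagreed:** the side-camera fits for the ball and insulator failed because the colour mask caught the wrong area. The side fits for the disc and needle were poor and differed from the top view by 4 to 10 mm, but still gave positions within the limits. I relied on the top and wrist views.

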